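# Seat the energy meter in the screwdriving fixture

## Task

The energy meter was set down askew on the assembly fixture. Without lifting it off the plate, push it with the fingertips square and flush against the long back stop, and push the sliding jaw in until the meter is also flush against the end stop with the jaw snug against its other end, ready for its screws. Then take the hand away, and leave the other things on the bench where they are.

Things in the scene. Friction and masses are not known exactly. Their poses are not given: they have to be found in the camera images.
- fixture: aluminium plate bolted to the bench, never moves in a run. Origin on the bench straight below where the meter's centre belongs; z up, x points at the back stop, y from the sliding jaw to the end stop. Plate top 12 mm above the bench, from x -125 to +75 mm, y -227 to +103 mm. Nothing stands on its -x side
- back_stop (a point): top edge of the back stop's flat working face, at fixture x = +45, y = 0 mm: an aluminium bar along the fixture's y, the face running from y -85 to +65 mm and standing 36 mm above the plate
- end_stop (a point): top edge of the end stop's flat working face, at fixture x = 0, y = +65 mm: a black block, the face running from x -33 to +37 mm and standing 30 mm above the plate
- meter: energy meter, 0.3 to 0.6 kg, lying face up, loose on the plate: grey base 90 (x) by 130 (y) by 22 mm high, slightly narrower clear and white top up to 46 mm. Origin at the centre of its underside. White terminal end (-y) faces the jaw. Starts up to 17 degrees askew; seated, its axes are the fixture's, its origin 12 mm above the fixture's. Slides at 1.5 to 4 N, up to 15 N as a stop turns it square
- jaw_tab (a point): middle of the flat outer face (away from the meter; push here) of the jaw's upright thumb tab, 21 mm above the plate, at fixture x = 0, y = -202 mm plus the jaw's travel. The tab is 52 mm wide along the fixture's x, 7 mm thick, from 1 to 43 mm above the plate. The jaw's black gripping face, 70 mm wide, 30 mm high, lies 42 mm from here towards +y
- jaw (a joint): travel of the sliding jaw along the fixture's +y, in m: 0 fully open, 0.095 when its face touches the end of the seated meter (without a meter it runs on to 0.105). It needs about 3 N to move, more when it pushes the meter along, and stays where it is left
- screw_bin: bystander: blue open-fronted bin of screws, 160 x 100 x 75 mm, on the bench to the robot's right; origin under its centre
- driver: bystander: grey and black electric screwdriver lying on the bench to the robot's left, about 245 mm long and 40 mm thick; origin under its body, bit along its +x
- terminal_cover: bystander: small grey plastic cover, 84 x 36 x 21 mm, on the bench beside the fixture; origin under its centre
- bit_block: bystander: black block with a row of bits, 90 x 40 x 44 mm, on the bench beside the fixture; origin under its centre
Things that resemble listed ones, but are neither listed nor needed, are in the scene too. Leave any red look-alike of the meter alone.

How it is judged:
By the outcome, as a careful person would: the job done as asked, in the order asked, and still so for the second after the job is handed in, with the robot touching nothing.
It also fails if it takes over 51 s, if anything falls off the work surface, if the arm or the gripper's body presses on something with over 40 N, if the wrist force passes 120 N, or if a joint passes its speed limit or range.

## Robot

A 7-joint arm with a two-finger parallel gripper is mounted at the origin on the work surface. World frame = base frame: x ahead of the robot, y to its left, z up, the work surface at z = 0. Lengths are in m, angles in rad, forces in N, time in s.
With the tool pointing down it reaches from about 0.425 to 1.025 m from the base axis. Payload 3.6 kg.
Tool frame: the origin (TCP) lies between the finger pads; the fingertips stand 14 mm ahead of it and the grasp point (between the pads) lies 5 mm behind it; z points along the fingers, y is the line along which they close (so a half turn about z gives the same grasp; the last joint's range is limited). The gripper opens to 85 mm and grips with 20 to 120 N. Pads are 22 mm wide; open, the fingers measure 114 mm over their backs; the gripper's body (76 mm by 85 mm) begins 54 mm behind the grasp point. The pads swing forward as they close: fully open they stand 13 mm farther back than shut.
Start: joints at [1.085, 0.591, 0.048, 1.609, -0.033, 0.943, -0.034], TCP at [0.277, -0.67, 0.245] pointing down, gripper open.
Joint ranges: [-2.69, 2.69], [-0.47, 2.24], [-1.27, 1.36], [0.19, 2.51], [-1.53, 4.68], [0.08, 2.07], [-3.09, 3.09]. Speed limits (rad/s): [2.57, 2.57, 3.14, 3.14, 3.14, 3.14, 3.14].

## Interface

Orientations are given as a unit quaternion [w, x, y, z].
In Python, from bench import status, vision, job gives the robot as it stands.
- The arm moves only by the tool arm_command, never from a script. Its arguments are lists of equal length, an entry for each row: "xyz": the shift along the tool's x, y, z in mm, a list of three; "rotation": the turn, a rotation vector about the tool's x, y, z in degrees, a list of three; "fingers": the gripper command: -1 is shut, 1 is fully open, values between are in proportion. In form: {"xyz": [[x, y, z], ...], "rotation": [[rx, ry, rz], ...], "fingers": [fingers, ...]}. A call has 1 to 8 rows; each row is the pose to reach, as a shift and turn from the pose commanded when the call began, along the tool's axes at that moment; what a row does not reach only later rows make up. A row lasts 1/10 s, in which the tool goes at most 50 mm and 8.59 degrees, less where a joint would pass 70% of its speed; a pose out of reach is approached as far as the arm can. A call with a gripper value outside its range is refused whole. The fingers move at their own pace and stop on an object; "newtons" is the grip in N (left out, the last holds). Time passes only in rows, so rows that repeat a pose let the fingers close. It gives the time, the measured TCP pose, the force, the opening and the grip force at its end, in the units of the state.
- status.get_state(): the state, without advancing time (a new reading comes with each control period).
- vision.read_camera(name): name is "scene" or "top" or "wrist"; returns the picture (420x560x3 uint8, red, green, blue); there is no depth.
- vision.camera_params(name): a dict with "mtx" (3x3 intrinsics, pixels), "k1" (the pictures are not rectified: a ray, as slopes to the right and down, at radius r is drawn at 1 + k1 r^2 times it, then the intrinsics apply), "world_to_cam" (4x4, takes a point from world to camera coordinates). Camera axes: x right, y down, z forward; pixel columns grow to the right and rows downward; lengths in m; the calibration is good to about 2 mm. A picture is of the moment at which its call begins: read the wrist's pose just before it. camera_params takes no time and is no camera call; for the wrist camera it gives the pose at the moment of the call.
- job.hand_in(): hands the job in; it is judged then, once.
The state is a dict: "t": time; "qpos": joint angles; "joint_vel": joint speeds; "joint_torque": joint torques, N m; "position": TCP position; "eef_rot": TCP orientation; "contact_force": force on the tool from outside, world axes, zero at the start; "moment": the same for the moment, N m; "gripper_width": opening from 0.0 (shut) to 1.0 (fully open); "grip_force": force on a finger pad.
Only numpy, scipy, OpenCV 4.12 (cv2) and the standard library are available. Lean on these libraries where they do the work, as an engineer would, in place of code of your own. Each camera call takes 0.05 s, during which the arm holds its last target. There are 200 camera calls.

## Working session

There is one attempt and no reset: what is moved stays moved. The work goes in short steps, Python scripts to look and compute and a tool call to move; the robot and the scene stay as the last step left them, time stands still between calls to the robot, and variables do not carry over. Pictures are saved under pics/ and viewed, at most 10 in all, crops included, and the job is handed in when it is done.

Besides the shell and the picture viewer there is one more tool, called after "Emit:" by a JSON object that holds its "name" and its "arguments", one argument or row to a line. arm_command: Moves the arm, as the interface text tells. Its arguments: {"type":"object","properties":{"xyz":{"type":"array"},"rotation":{"type":"array"},"fingers":{"type":"array"},"newtons":{"type":"number"}},"required":["xyz","rotation","fingers"]}

```bash
mkdir -p pics
cat > h.py <<'E'
import numpy as np, cv2
from bench import status, vision, job
def snap(n,f):
    p=vision.camera_params(n); im=vision.read_camera(n); cv2.imwrite('pics/'+f,cv2.cvtColor(im,cv2.COLOR_RGB2BGR)); return im,p
def ray(p,uv):
    K=np.array(p['mtx']);W=np.array(p['world_to_cam']);x=(uv[0]-K[0,2])/K[0,0];y=(uv[1]-K[1,2])/K[1,1]
    rd=np.hypot(x,y);r=rd
    for _ in range(30): r=rd/(1+p['k1']*r*r)
    s=r/rd if rd>0 else 1
    d=W[:3,:3].T@np.array([x*s,y*s,1]);o=-W[:3,:3].T@W[:3,3];return o,d
def onz(p,uv,z):
    o,d=ray(p,uv);return o+d*(z-o[2])/d[2]
def proj(p,X):
    W=np.array(p['world_to_cam']);c=W[:3,:3]@np.array(X)+W[:3,3];x,y=c[:2]/c[2];r2=x*x+y*y;K=np.array(p['mtx'])
    return np.array([K[0,0]*x*(1+p['k1']*r2)+K[0,2],K[1,1]*y*(1+p['k1']*r2)+K[1,2]])
E
python3 - <<'E'
from h import *
import pickle
P={}
for n in ('top','scene'):
    im,P[n]=snap(n,n+'0.png')
pickle.dump(P,open('P.pkl','wb'))
print(status.get_state());print(P)
E
```

```text
{'t': 0.1, 'qpos': array([ 1.08549627,  0.59203889,  0.04829742,  1.60970607, -0.03327808,
        0.94267721, -0.03369974]), 'joint_vel': array([ 0.00014014, -0.00206148,  0.00095359, -0.0024199 , -0.00022203,
        0.00090975, -0.00124404]), 'joint_torque': array([ 4.06111067e-03, -5.49992394e+01,  1.55292828e+00, -1.98825431e+01,
        9.66754043e-03,  3.83463033e-03,  1.39033244e-06]), 'position': array([ 0.27657887, -0.66939498,  0.24424222]), 'eef_rot': array([-9.78787314e-04,  9.80862751e-01,  1.94697810e-01, -2.59777047e-04]), 'contact_force': array([ 0.61209451,  0.15790225, -0.27015858]), 'moment': array([0.02585621, 0.00597692, 0.01974575]), 'grip_force': 0.0, 'gripper_width': 1.0022507066801172}
{'top': {'mtx': array([[510.41334689,   0.        , 268.72203745],
       [  0.        , 510.41334689, 216.19235963],
       [  0.        ,   0.        ,   1.        ]]), 'k1': -0.002762383621989503, 'world_to_cam': array([[ 1.31421898e-03, -9.99985184e-01,  5.28249842e-03,
        -2.11545087e-02],
       [-9.96283969e-01, -1.76424375e-03, -8.61112058e-02,
         5.77863229e-01],
       [ 8.61192496e-02, -5.14969951e-03, -9.96271527e-01,
         1.50289593e+00],
       [ 0.00000000e+00,  0.00000000e+00,  0.00000000e+00,
         1.00000000e+00]])}, 'scene': {'mtx': array([[403.06654517,   0.        , 275.6490702 ],
       [  0.        , 403.06654517, 206.39735471],
       [  0.        ,   0.        ,   1.        ]]), 'k1': -0.021225485452761664, 'world_to_cam': array([[-0.17141741,  0.98504052, -0.01764216,  0.10651365],
       [ 0.68683248,  0.10664661, -0.71894899, -0.35211377],
       [-0.70631241, -0.13535759, -0.69483891,  1.65274045],
       [ 0.        ,  0.        ,  0.        ,  1.        ]])}}
```

View pics/top0.png

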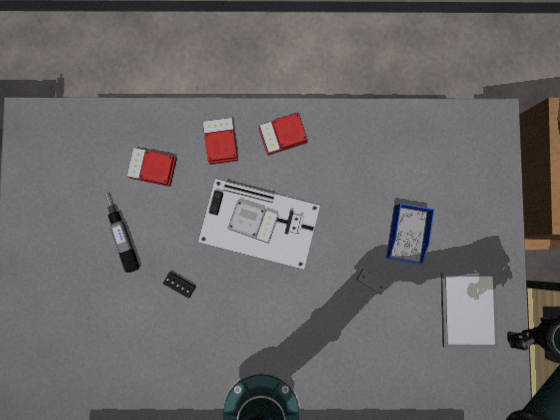

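View pics/scene0.png

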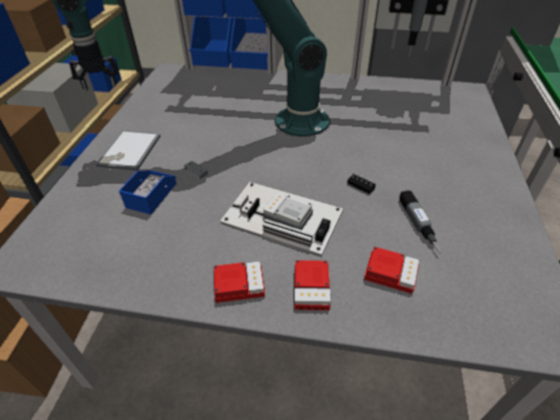

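The top view shows the plate with corners at about (216,180), (320,206), (304,268) and (199,242), with the back stop on its far side. The jaw is on the right near (295,222) and the end stop is near (216,202). The scene view agrees, with the plate around (282,216). Next I'll measure the plate pose and the meter.

```bash
cat > fx.py <<'E'
from h import *
import pickle
def fixture(im,p):
    m=(im.min(2)>165).astype(np.uint8); m[:170]=0; m[280:]=0; m[:,:190]=0; m[:,330:]=0
    m=cv2.morphologyEx(m,cv2.MORPH_CLOSE,np.ones((5,5)))
    c=max(cv2.findContours(m,0,2)[0],key=cv2.contourArea)
    h=cv2.convexHull(c); b=cv2.boxPoints(cv2.minAreaRect(h))
    return c,b
E
python3 - <<'E'
from fx import *
P=pickle.load(open('P.pkl','rb'));p=P['top'];im=cv2.cvtColor(cv2.imread('pics/top0.png'),4)
c,b=fixture(im,p); print(b)
w=np.array([onz(p,q,.012) for q in b]);print(w.round(4)); print([np.linalg.norm(w[i]-w[i-1]).round(4) for i in range(4)])
cr=cv2.imread('pics/top0.png')[165:285,185:335]; cr=cv2.resize(cr,None,fx=5,fy=5,interpolation=2)
for q in b: cv2.circle(cr,tuple(int(v) for v in ((q-[185,165]+.5)*5)),4,(0,0,255),1)
cv2.imwrite('pics/c1.png',cr)
E
```

```text
[[197.95941 241.04669]
 [214.06432 178.41653]
 [319.5467  205.54059]
 [303.44177 268.17075]]
[[ 0.5037  0.1922  0.012 ]
 [ 0.6939  0.1458  0.012 ]
 [ 0.6116 -0.1741  0.012 ]
 [ 0.423  -0.1245  0.012 ]]
[np.float64(0.3268), np.float64(0.1957), np.float64(0.3303), np.float64(0.195)]
```

View pics/c1.png

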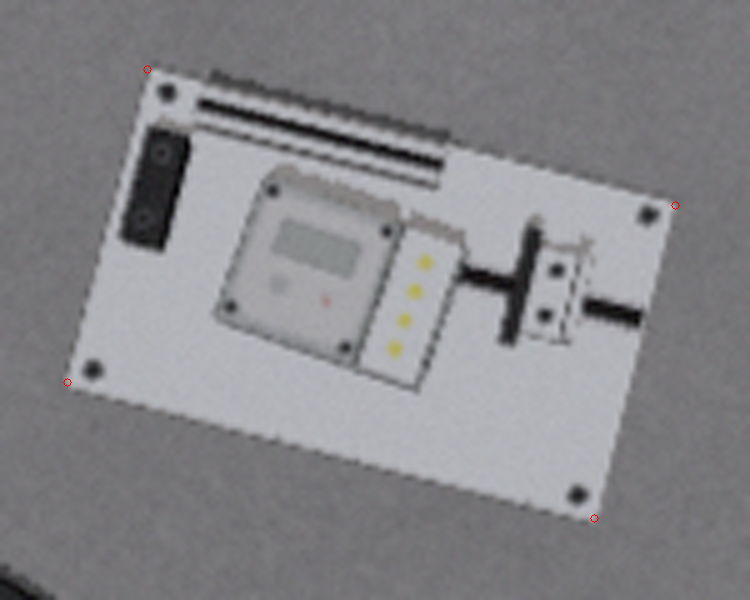

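Run:
```python
from fx import *
P=pickle.load(open('P.pkl','rb'));p=P['top'];im=cv2.cvtColor(cv2.imread('pics/top0.png'),4)
c,b=fixture(im,p); w=np.array([onz(p,q,.012)[:2] for q in b])
f=np.array([[-.125,.103],[.075,.103],[.075,-.227],[-.125,-.227]])
A,B=f-f.mean(0),w-w.mean(0)
th=np.arctan2((A[:,0]*B[:,1]-A[:,1]*B[:,0]).sum(),(A*B).sum())
R=np.array([[np.cos(th),-np.sin(th)],[np.sin(th),np.cos(th)]]);t=w.mean(0)-R@f.mean(0)
print('yaw',np.degrees(th),'org',t, 'res mm',((f@R.T+t-w)*1000).round(1))
pickle.dump((th,t),open('F.pkl','wb'))
def fix(cx,cy,z): return (R.T@(onz(p,((cx)/5+184.5,(cy)/5+164.5),.012+z)[:2]-t)*1000).round(1)
print('top corners',[fix(*q,.046) for q in ((270,172),(217,315),(415,390),(467,240))])
print('term strip',[fix(*q,.046) for q in ((403,220),(357,365))])
print('jaw face',fix(528,225,.03),fix(503,343,.03),'tab',fix(590,245,.043),fix(567,342,.043))
print('endstop',fix(188,145,.03),fix(163,250,.03),'back',fix(200,125,.036),fix(437,185,.036))
s=status.get_state();from scipy.spatial.transform import Rotation as Q
print(Q.from_quat(s['eef_rot'],scalar_first=True).as_matrix().round(3))
print([np.append(R@np.array(q)+t,0).round(4) for q in ((-.1,0),(0,-.24))])
```

```text
yaw -14.318578924474625 org [0.59761019 0.06374121] res mm [[-1.7  2.3]
 [ 1.9 -0.8]
 [ 2.5 -0.7]
 [-2.7 -0.8]]
top corners [array([26.1, 11.8]), array([-63. ,  20.5]), array([ -76.6, -102.5]), array([  16.1, -110.2])]
term strip [array([ 18.1, -70.9]), array([-70.9, -66.1])]
jaw face [  35.3 -143. ] [ -36.3 -145.8] tab [  31.5 -180.9] [ -27.2 -181.7]
endstop [31.3 64.4] [-32.9  62.7] back [43.9 59.9] [ 44.3 -84.9]
[[ 0.924  0.382 -0.001]
 [ 0.382 -0.924  0.002]
 [-0.    -0.002 -1.   ]]
[array([0.5007, 0.0885, 0.    ]), array([ 0.5383, -0.1688,  0.    ])]
```

Emit:
{"name": "arm_command", "arguments": {
  "xyz": [
    [29,-37,0],
    [58,-73,0],
    [86,-110,0],
    [115,-147,0],
    [143,-184,0],
    [172,-220,0],
    [200,-257,0],
    [229,-294,0]
  ],
  "rotation": [
    [0,0,5],
    [0,0,10],
    [0,0,15],
    [0,0,20],
    [0,0,25],
    [0,0,30],
    [0,0,36.8],
    [0,0,36.8]
  ],
  "fingers": [1,1,1,1,1,1,1,1]
}}

```text
t: 0.9
position: [0.3762, -0.3089, 0.2451]
eef_rot: [-0.0, 0.992, -0.126, -0.0]
contact_force: [0.9, -0.2, -0.1]
gripper_width: 1.0
grip_force: 0.0
```

```bash
cat > go.py <<'E'
import sys
from fx import *
from scipy.spatial.transform import Rotation as Q
th,t=pickle.load(open('F.pkl','rb'));R=np.array([[np.cos(th),-np.sin(th)],[np.sin(th),np.cos(th)]])
def tofix(X): return np.append(R.T@(np.array(X)[:2]-t),X[2]-.012)*1000
def where():
    s=status.get_state();M=Q.from_quat(s['eef_rot'],scalar_first=True).as_matrix()
    print('t',round(s['t'],2),'fix mm above plate',tofix(s['position']).round(1),'yaw-fix',np.degrees(np.arctan2(M[1,0],M[0,0])-th).round(2),'F',s['contact_force'].round(1),'M z',M[:,2].round(3)); return s,M
def to(x,y,z):
    s,M=where();X=np.append(R@np.array([x,y])/1000+t,z/1000+.012);print('tool shift mm',(M.T@(X-s['position'])*1000).round(1))
if __name__=='__main__': to(*map(float,sys.argv[1:4]))
E
python3 go.py -115 -45 233
```

```text
t 0.9 fix mm above plate [-122.4 -415.8  233.1] yaw-fix -0.16 F [ 0.9 -0.2 -0.1] M z [-0.  0. -1.]
tool shift mm [ 6.400e+00 -3.708e+02  1.000e-01]
```

Emit:
{"name": "arm_command", "arguments": {
  "xyz": [
    [1,-46,0],
    [2,-93,0],
    [3,-139,0],
    [4,-185,0],
    [5,-232,0],
    [6,-278,0],
    [6,-324,0],
    [6,-371,0]
  ],
  "rotation": [
    [0,0,0],
    [0,0,0],
    [0,0,0],
    [0,0,0],
    [0,0,0],
    [0,0,0],
    [0,0,0],
    [0,0,0]
  ],
  "fingers": [1,1,1,1,1,1,1,1]
}}

```text
t: 1.7
position: [0.4739, 0.0487, 0.2452]
eef_rot: [0.0, 0.992, -0.125, -0.0]
contact_force: [0.2, -1.3, 0.4]
gripper_width: 0.997
grip_force: 0.0
```

Emit:
{"name": "arm_command", "arguments": {
  "xyz": [
    [0,0,40],
    [0,0,80],
    [0,0,100],
    [0,0,100]
  ],
  "rotation": [
    [0,0,0],
    [0,0,0],
    [0,0,0],
    [0,0,0]
  ],
  "fingers": [1,1,1,1]
}}

```text
t: 2.1
position: [0.4716, 0.0469, 0.1427]
eef_rot: [0.001, 0.992, -0.125, -0.003]
contact_force: [-1.0, -0.7, -0.4]
gripper_width: 1.004
grip_force: 0.0
```

Run:
```python
from go import *
where(); im,p=snap('wrist','w1.png'); pickle.dump(p,open('W1.pkl','wb'))
```

```text
t 2.1 fix mm above plate [-117.9  -47.5  130.7] yaw-fix 0.0 F [-1.  -0.7 -0.4] M z [-0.007 -0.001 -1.   ]
```

View pics/w1.png

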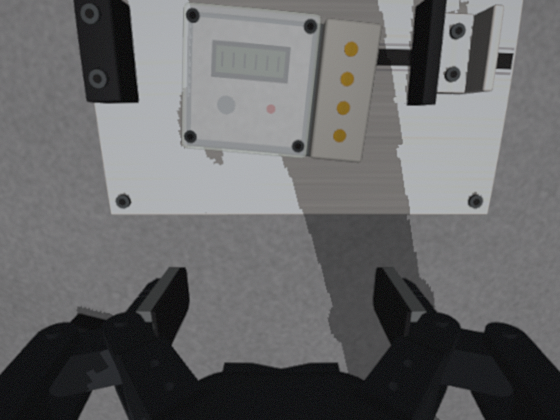

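The wrist view shows the plate front edge level at row 214 (columns 111–490). The meter's front top edge runs from (184,147) to (362,161), so it is still turned, and the jaw face is at columns 408–435. I'll check positions against this view.

Run:
```python
from go import *
p=pickle.load(open('W1.pkl','rb'))
def f(u,v,h): return tofix(onz(p,(u,v),.012+h/1000))[:2].round(1)
print('plate front corners (-125,103)(-125,-227)',f(111,214,0),f(490,214,0))
print('end stop front top R (-33,65)',f(138,101,30))
print('meter front', f(184,147,46),f(308,157,46),f(362,161,46),'right back',f(380,22,46),'left back',f(187,6,46))
print('jaw front L',f(408,103,30),'tab out front top',f(490,91,43),f(502,6,43))
print('plate corner px pred',proj(p,np.append(R@[-.125,.103]+t,.012)),'tcp px',proj(p,status.get_state()['position']))
```

```text
plate front corners (-125,103)(-125,-227) [-125.2   99.2] [-125.8 -231.9]
end stop front top R (-33,65) [-34.   50.7]
meter front [-64.3  16.3] [-71.2 -66.2] [ -73.8 -102.7] right back [  10.9 -108.3] left back [19.7  8.1]
jaw front L [ -35.6 -136.3] tab out front top [ -27.4 -185.8] [  23.6 -186. ]
plate corner px pred [106.69232539 213.80796634] tcp px [279.56512213 283.01654227]
```

Emit:
{"name": "arm_command", "arguments": {
  "xyz": [
    [3,0,30],
    [5,0,60],
    [5,0,90],
    [5,0,106],
    [5,0,109],
    [5,0,109]
  ],
  "rotation": [
    [0,0,0],
    [0,0,0],
    [0,0,0],
    [0,0,0],
    [0,0,0],
    [0,0,0]
  ],
  "fingers": [1,1,1,1,1,1]
}}

```text
t: 2.75
position: [0.4797, 0.0458, 0.0371]
eef_rot: [-0.0, 0.992, -0.125, 0.001]
contact_force: [-0.3, 0.0, 0.7]
gripper_width: 1.001
grip_force: 0.0
```

Run:
```python
from go import *
where(); p=vision.camera_params('wrist'); s=status.get_state();W=np.array(p['world_to_cam'])
zt=(W@np.append(s['position'],1))[2]; ax=(W[:3,:3]@Q.from_quat(s['eef_rot'],scalar_first=True).as_matrix()[:,2])[2]
Z=p['mtx'][0,0]*.085/(375-188); print('tcp depth',zt,'pad lower edge depth',Z,'cos',ax)
```

```text
t 2.75 fix mm above plate [-109.8  -46.5   25.1] yaw-fix -0.05 F [-0.3  0.   0.7] M z [ 0.001  0.    -1.   ]
tcp depth 0.14470283019927488 pad lower edge depth 0.1444852359050598 cos 0.9575203179871355
```

Emit:
{"name": "arm_command", "arguments": {
  "xyz": [
    [0,0,4],
    [0,0,8],
    [0,0,10],
    [0,0,10]
  ],
  "rotation": [
    [0,0,0],
    [0,0,0],
    [0,0,0],
    [0,0,0]
  ],
  "fingers": [1,1,1,1]
}}

```text
t: 3.15
position: [0.4789, 0.0458, 0.0264]
eef_rot: [-0.0, 0.992, -0.125, 0.0]
contact_force: [1.2, 0.1, -0.7]
gripper_width: 1.002
grip_force: 0.0
```

Emit:
{"name": "arm_command", "arguments": {
  "xyz": [
    [0,0,3],
    [0,0,6],
    [0,0,7],
    [0,0,7]
  ],
  "rotation": [
    [0,0,0],
    [0,0,0],
    [0,0,0],
    [0,0,0]
  ],
  "fingers": [1,1,1,1]
}}

```text
t: 3.55
position: [0.4786, 0.0458, 0.019]
eef_rot: [0.0, 0.992, -0.125, -0.0]
contact_force: [0.5, 0.6, -0.7]
gripper_width: 0.997
grip_force: 0.0
```

```bash
python3 go.py -56 -46 7
```

```text
t 3.55 fix mm above plate [-110.9  -46.8    7. ] yaw-fix -0.03 F [ 0.5  0.6 -0.7] M z [-0.001 -0.    -1.   ]
tool shift mm [54.9 -0.9 -0. ]
```

Emit:
{"name": "arm_command", "arguments": {
  "xyz": [
    [5,0,0],
    [10,0,0],
    [15,0,0],
    [19,0,0],
    [23,0,0],
    [27,0,0],
    [30,0,0],
    [33,0,0]
  ],
  "rotation": [
    [0,0,0],
    [0,0,0],
    [0,0,0],
    [0,0,0],
    [0,0,0],
    [0,0,0],
    [0,0,0],
    [0,0,0]
  ],
  "fingers": [1,1,1,1,1,1,1,1]
}}

```text
t: 4.35
position: [0.5093, 0.037, 0.0191]
eef_rot: [0.001, 0.992, -0.125, -0.002]
contact_force: [-3.3, -0.1, 1.5]
gripper_width: 1.002
grip_force: 1.2
```

Emit:
{"name": "arm_command", "arguments": {
  "xyz": [
    [2,0,0],
    [4,0,0],
    [6,0,0],
    [8,0,0],
    [10,0,0],
    [12,0,0],
    [14,0,0],
    [15,0,0]
  ],
  "rotation": [
    [0,0,0],
    [0,0,0],
    [0,0,0],
    [0,0,0],
    [0,0,0],
    [0,0,0],
    [0,0,0],
    [0,0,0]
  ],
  "fingers": [1,1,1,1,1,1,1,1]
}}

```text
t: 5.15
position: [0.5258, 0.034, 0.0193]
eef_rot: [-0.0, 0.992, -0.125, 0.0]
contact_force: [-1.6, 0.2, -0.8]
gripper_width: 1.0
grip_force: 0.8
```

```bash
python3 go.py -56 -46 7
```

```text
t 5.15 fix mm above plate [-62.3 -46.6   7.3] yaw-fix -0.02 F [-1.6  0.2 -0.8] M z [ 0.001  0.    -1.   ]
tool shift mm [ 6.3 -0.6  0.3]
```

Contact has been made and it is moving with low force. I'll keep pushing gently until it stops on the back stop.

Emit:
{"name": "arm_command", "arguments": {
  "xyz": [
    [1,0,0],
    [2,0,0],
    [3,0,0],
    [4,0,0],
    [5,0,0],
    [6,0,0],
    [6,0,0]
  ],
  "rotation": [
    [0,0,0],
    [0,0,0],
    [0,0,0],
    [0,0,0],
    [0,0,0],
    [0,0,0],
    [0,0,0]
  ],
  "fingers": [1,1,1,1,1,1,1]
}}

```text
t: 5.85
position: [0.5314, 0.0323, 0.0193]
eef_rot: [0.0, 0.992, -0.125, 0.0]
contact_force: [-2.1, 1.6, 0.2]
gripper_width: 1.002
grip_force: 0.7
```

Run:
```python
from go import *
where(); im,p=snap('top','t2.png')
cv2.imwrite('pics/c2.png',cv2.resize(cv2.imread('pics/t2.png')[165:285,185:335],None,fx=5,fy=5,interpolation=2))
```

```text
t 5.85 fix mm above plate [-56.4 -46.8   7.3] yaw-fix -0.05 F [-2.1  1.6  0.2] M z [ 0. -0. -1.]
```

Emit:
{"name": "arm_command", "arguments": {
  "xyz": [
    [1,0,0],
    [2,0,0],
    [3,0,0],
    [3,0,0]
  ],
  "rotation": [
    [0,0,0],
    [0,0,0],
    [0,0,0],
    [0,0,0]
  ],
  "fingers": [1,1,1,1]
}}

```text
t: 6.3
position: [0.5314, 0.0321, 0.0191]
eef_rot: [0.0, 0.992, -0.125, -0.003]
contact_force: [-5.4, 3.0, 3.7]
gripper_width: 1.001
grip_force: 1.9
```

```bash
python3 go.py -56 -46 7
```

```text
t 6.3 fix mm above plate [-56.3 -47.    7.1] yaw-fix -0.0 F [-5.4  3.   3.7] M z [-0.005  0.    -1.   ]
tool shift mm [ 0.3 -1.   0.1]
```

Emit:
{"name": "arm_command", "arguments": {
  "xyz": [
    [1,0,0],
    [2,0,0],
    [3,0,0],
    [4,0,0],
    [5,0,0],
    [5,0,0]
  ],
  "rotation": [
    [0,0,0],
    [0,0,0],
    [0,0,0],
    [0,0,0],
    [0,0,0],
    [0,0,0]
  ],
  "fingers": [1,1,1,1,1,1]
}}

```text
t: 6.9
position: [0.5312, 0.0317, 0.0187]
eef_rot: [0.001, 0.992, -0.123, -0.007]
contact_force: [-12.3, 3.8, 6.6]
gripper_width: 1.0
grip_force: 2.8
```

```bash
python3 go.py -56 -46 7
```

```text
t 6.9 fix mm above plate [-56.5 -47.4   6.7] yaw-fix 0.13 F [-12.3   3.8   6.6] M z [-0.015  0.    -1.   ]
tool shift mm [ 0.5 -1.4 -0.4]
```

Emit:
{"name": "arm_command", "arguments": {
  "xyz": [
    [-10,0,0],
    [-25,0,0],
    [-45,0,0],
    [-45,0,-40],
    [-45,0,-80],
    [-10,30,-95],
    [20,70,-95],
    [47,110,-95]
  ],
  "rotation": [
    [0,0,0],
    [0,0,0],
    [0,0,0],
    [0,0,0],
    [0,0,0],
    [0,0,0],
    [0,0,0],
    [0,0,0]
  ],
  "fingers": [1,1,1,1,0,-1,-1,-1]
}}

```text
t: 7.7
position: [0.5614, -0.0895, 0.1163]
eef_rot: [-0.0, 0.992, -0.124, 0.004]
contact_force: [0.1, -0.0, -0.2]
gripper_width: 0.329
grip_force: 0.0
```

Emit:
{"name": "arm_command", "arguments": {
  "xyz": [
    [0,50,0],
    [0,57,0],
    [0,57,0]
  ],
  "rotation": [
    [0,0,0],
    [0,0,0],
    [0,0,0]
  ],
  "fingers": [-1,-1,-1]
}}

```text
t: 8.0
position: [0.5434, -0.1468, 0.1147]
eef_rot: [0.001, 0.992, -0.128, 0.001]
contact_force: [-1.5, 0.0, -0.3]
gripper_width: 0.0
grip_force: 0.0
```

```bash
python3 go.py 0 -213 75
python3 - <<'E'
from go import *
im,p=snap('wrist','w2.png'); pickle.dump(p,open('W2.pkl','wb'))
E
```

```text
t 8.0 fix mm above plate [  -0.4 -217.4  102.7] yaw-fix -0.39 F [-1.5  0.  -0.3] M z [ 0.003 -0.002 -1.   ]
tool shift mm [ 0.3 -4.5 27.7]
```

View pics/w2.png

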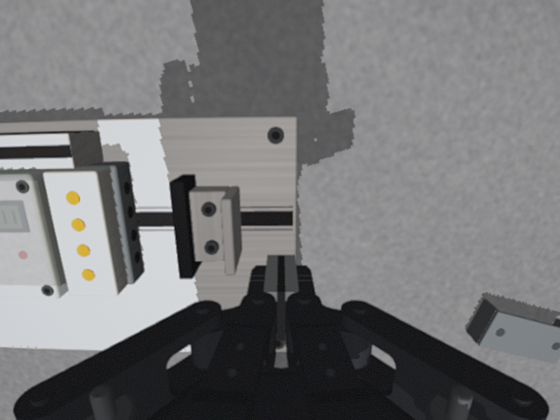

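The wrist view shows the tab's outer edge at about (241,188)–(232,273), the jaw face near column 172, the meter's terminal end near column 125, and the terminal cover clear at lower right (520,330).

Run:
```python
from go import *
p=pickle.load(open('W2.pkl','rb'))
def f(u,v,h): return tofix(onz(p,(u,v),.012+h/1000))[:2].round(1)
print('tab',f(241,188,43),f(236,273,43),'plate corner(75,-227)',f(296,118,0),'cover near corner',f(468,335,0),'tip',proj(p,np.append(R@[-.011,-.197]+t,.026)))
print('meter end',f(102,170,46),f(122,292,46),'base',f(143,281,22))
```

```text
tab [  31.5 -193.9] [ -25.6 -188. ] plate corner(75,-227) [  72.2 -229.1] cover near corner [-112.1 -383.6] tip [252.47624618 236.46530534]
meter end [  44.  -111.3] [ -38.2 -110.8] base [ -43.  -114.6]
```

Emit:
{"name": "arm_command", "arguments": {
  "xyz": [
    [0,0,30],
    [0,0,55],
    [0,0,72],
    [0,0,80],
    [0,0,80]
  ],
  "rotation": [
    [0,0,0],
    [0,0,0],
    [0,0,0],
    [0,0,0],
    [0,0,0]
  ],
  "fingers": [-1,-1,-1,-1,-1]
}}

```text
t: 8.55
position: [0.5433, -0.1408, 0.0335]
eef_rot: [-0.001, 0.992, -0.123, -0.001]
contact_force: [0.0, 0.8, 0.9]
gripper_width: -0.002
grip_force: 0.0
```

```bash
python3 go.py 0 -140 22
```

```text
t 8.55 fix mm above plate [  -2.1 -211.6   21.5] yaw-fix 0.15 F [0.  0.8 0.9] M z [-0.001  0.001 -1.   ]
tool shift mm [  2.2 -71.6  -0.5]
```

Emit:
{"name": "arm_command", "arguments": {
  "xyz": [
    [0,-5,0],
    [1,-10,0],
    [2,-15,0],
    [2,-19,0],
    [2,-23,0],
    [2,-27,0],
    [2,-31,0],
    [2,-35,0]
  ],
  "rotation": [
    [0,0,0],
    [0,0,0],
    [0,0,0],
    [0,0,0],
    [0,0,0],
    [0,0,0],
    [0,0,0],
    [0,0,0]
  ],
  "fingers": [-1,-1,-1,-1,-1,-1,-1,-1]
}}

```text
t: 9.35
position: [0.554, -0.1096, 0.0344]
eef_rot: [0.0, 0.992, -0.125, 0.0]
contact_force: [-0.7, -3.7, 2.6]
gripper_width: 0.003
grip_force: 1.7
```

Emit:
{"name": "arm_command", "arguments": {
  "xyz": [
    [0,-4,0],
    [0,-8,0],
    [0,-12,0],
    [0,-16,0],
    [0,-20,0],
    [0,-24,0],
    [0,-28,0],
    [0,-32,0]
  ],
  "rotation": [
    [0,0,0],
    [0,0,0],
    [0,0,0],
    [0,0,0],
    [0,0,0],
    [0,0,0],
    [0,0,0],
    [0,0,0]
  ],
  "fingers": [-1,-1,-1,-1,-1,-1,-1,-1]
}}

```text
t: 10.15
position: [0.5615, -0.08, 0.0344]
eef_rot: [0.001, 0.992, -0.126, 0.0]
contact_force: [-0.8, -6.3, 3.8]
gripper_width: 0.002
grip_force: 3.1
```

```bash
python3 go.py 0 -121.5 21
python3 - <<'E'
from go import *
im,p=snap('wrist','w3.png'); pickle.dump(p,open('W3.pkl','wb'))
E
```

```text
t 10.15 fix mm above plate [   0.5 -148.2   22.4] yaw-fix -0.12 F [-0.8 -6.3  3.8] M z [-0.    -0.002 -1.   ]
tool shift mm [ -0.6 -26.7   1.3]
```

View pics/w3.png

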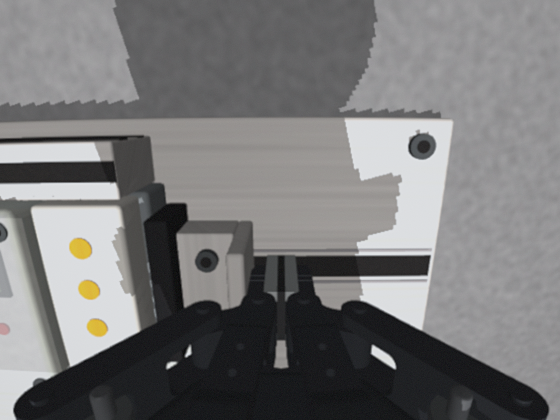

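The jaw face (column ~185) is now against the meter's terminal end and pushing it along, and the meter's back is along the stop (row ~200). I'll continue.

Emit:
{"name": "arm_command", "arguments": {
  "xyz": [
    [0,-4,0],
    [0,-7,0],
    [0,-10,0],
    [0,-13,0],
    [0,-16,0],
    [0,-18,0],
    [0,-20,0],
    [0,-22,0]
  ],
  "rotation": [
    [0,0,0],
    [0,0,0],
    [0,0,0],
    [0,0,0],
    [0,0,0],
    [0,0,0],
    [0,0,0],
    [0,0,0]
  ],
  "fingers": [-1,-1,-1,-1,-1,-1,-1,-1]
}}

```text
t: 11.0
position: [0.5669, -0.0586, 0.0343]
eef_rot: [0.001, 0.992, -0.126, 0.0]
contact_force: [-1.3, -5.4, 2.9]
gripper_width: -0.004
grip_force: 3.0
```

```bash
python3 go.py 0 -121.5 21
```

```text
t 11.0 fix mm above plate [   0.6 -126.1   22.3] yaw-fix -0.11 F [-1.3 -5.4  2.9] M z [-0.    -0.002 -1.   ]
tool shift mm [-0.6 -4.6  1.3]
```

Emit:
{"name": "arm_command", "arguments": {
  "xyz": [
    [0,-1,0],
    [0,-2,0],
    [0,-3,0],
    [0,-4,0],
    [0,-5,0],
    [0,-6,0],
    [0,-6,0]
  ],
  "rotation": [
    [0,0,0],
    [0,0,0],
    [0,0,0],
    [0,0,0],
    [0,0,0],
    [0,0,0],
    [0,0,0]
  ],
  "fingers": [-1,-1,-1,-1,-1,-1,-1]
}}

```text
t: 11.7
position: [0.5677, -0.0556, 0.0344]
eef_rot: [0.002, 0.992, -0.127, -0.0]
contact_force: [-0.8, -10.9, 3.8]
gripper_width: 0.002
grip_force: 5.2
```

```bash
python3 go.py 0 -121.5 21
```

```text
t 11.7 fix mm above plate [   0.5 -123.    22.4] yaw-fix -0.23 F [ -0.8 -10.9   3.8] M z [-0.001 -0.004 -1.   ]
tool shift mm [-0.5 -1.5  1.4]
```

Emit:
{"name": "arm_command", "arguments": {
  "xyz": [
    [0,-1,0],
    [0,-2,0],
    [0,-3,0],
    [0,-4,0],
    [0,-5,0],
    [0,-5,0]
  ],
  "rotation": [
    [0,0,0],
    [0,0,0],
    [0,0,0],
    [0,0,0],
    [0,0,0],
    [0,0,0]
  ],
  "fingers": [-1,-1,-1,-1,-1,-1]
}}

```text
t: 12.3
position: [0.5676, -0.0555, 0.0345]
eef_rot: [0.005, 0.992, -0.129, -0.001]
contact_force: [-2.2, -18.4, 6.2]
gripper_width: -0.003
grip_force: 9.0
```

```bash
python3 go.py 0 -121.5 21
```

```text
t 12.3 fix mm above plate [   0.4 -122.9   22.5] yaw-fix -0.46 F [ -2.2 -18.4   6.2] M z [-0.003 -0.009 -1.   ]
tool shift mm [-0.4 -1.5  1.4]
```

Emit:
{"name": "arm_command", "arguments": {
  "xyz": [
    [0,10,0],
    [0,25,0],
    [0,25,-40],
    [0,25,-85],
    [-35,0,-100],
    [-70,-40,-100],
    [-110,-80,-100],
    [-110,-115,-100]
  ],
  "rotation": [
    [0,0,0],
    [0,0,0],
    [0,0,0],
    [0,0,0],
    [0,0,0],
    [0,0,0],
    [0,0,0],
    [0,0,0]
  ],
  "fingers": [-1,-1,-1,-1,0,1,1,1]
}}

```text
t: 13.1
position: [0.4855, 0.0938, 0.1338]
eef_rot: [0.0, 0.992, -0.124, -0.004]
contact_force: [1.6, -0.2, 0.0]
gripper_width: 0.679
grip_force: 0.0
```

Emit:
{"name": "arm_command", "arguments": {
  "xyz": [
    [0,0,0],
    [0,0,0],
    [0,0,0]
  ],
  "rotation": [
    [0,0,0],
    [0,0,0],
    [0,0,0]
  ],
  "fingers": [1,1,1]
}}

```text
t: 13.4
position: [0.4915, 0.0915, 0.1341]
eef_rot: [0.0, 0.992, -0.125, -0.0]
contact_force: [-0.1, -0.8, 0.3]
gripper_width: 0.998
grip_force: 0.0
```

```bash
python3 go.py -112 0 22
python3 - <<'E'
from go import *
im,p=snap('wrist','w4.png'); pickle.dump(p,open('W4.pkl','wb'))
E
```

```text
t 13.4 fix mm above plate [-109.7    0.6  122.1] yaw-fix -0.05 F [-0.1 -0.8  0.3] M z [-0.001 -0.    -1.   ]
tool shift mm [ -2.2   0.6 100.1]
```

View pics/w4.png

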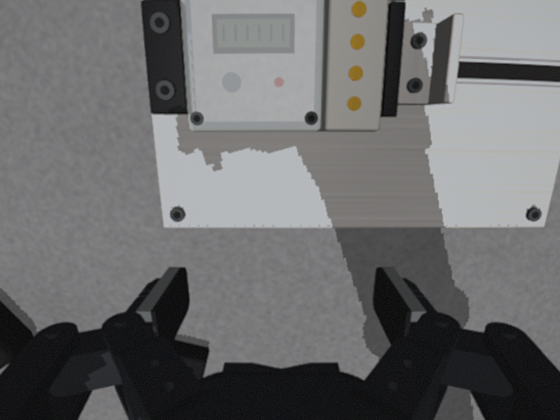

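The meter now looks square: its front edge is level at row 130 (columns 190–380), its left side touches the end stop (column 187), and the jaw is against the right side (column 385). I'll check the back gap numerically.

Run:
```python
from go import *
p=pickle.load(open('W4.pkl','rb'))
def f(u,v,h): return tofix(onz(p,(u,v),.012+h/1000))[:2].round(1)
print('plate edge',f(165,227,0),f(546,226,0),'meter front',f(192,131,46),f(320,131,46),f(381,131,46),'z22',f(192,131,22),f(381,131,22))
print('bit block px',f(205,350,44),f(0,300,44))
t0=cv2.imread('pics/top0.png')
for n in ('P',):
    pt=pickle.load(open('P.pkl','rb'))['top'];print('bitblock top',tofix(onz(pt,(180,285),.044)))
```

```text
plate edge [-125.1   98. ] [-125.2 -231.1] meter front [-44.9  56.2] [-45.2 -24.4] [-45. -63.] z22 [-45.8  62.7] [-46.  -70.4]
bit block px [-213.3   60.8] [-170.7  221.3]
bitblock top [-259.77056763  114.17540538   32.        ]
```

Parallel to within a fraction of a mm. A gentle confirming push on the front will remove any gap at the back stop.

Emit:
{"name": "arm_command", "arguments": {
  "xyz": [
    [-2,15,40],
    [-2,15,80],
    [-2,15,105],
    [-2,15,114],
    [-2,15,114],
    [10,15,114],
    [25,15,114],
    [38,15,114]
  ],
  "rotation": [
    [0,0,0],
    [0,0,0],
    [0,0,0],
    [0,0,0],
    [0,0,0],
    [0,0,0],
    [0,0,0],
    [0,0,0]
  ],
  "fingers": [1,1,1,1,1,1,1,1]
}}

```text
t: 14.25
position: [0.5277, 0.0677, 0.022]
eef_rot: [-0.001, 0.992, -0.125, 0.002]
contact_force: [-0.3, 0.2, -0.2]
gripper_width: 1.0
grip_force: 0.0
```

Emit:
{"name": "arm_command", "arguments": {
  "xyz": [
    [3,0,0],
    [6,0,0],
    [8,0,0],
    [10,0,0],
    [12,0,0],
    [14,0,0],
    [15,0,0],
    [16,0,0]
  ],
  "rotation": [
    [0,0,0],
    [0,0,0],
    [0,0,0],
    [0,0,0],
    [0,0,0],
    [0,0,0],
    [0,0,0],
    [0,0,0]
  ],
  "fingers": [1,1,1,1,1,1,1,1]
}}

```text
t: 15.05
position: [0.5396, 0.0643, 0.0202]
eef_rot: [0.0, 0.992, -0.125, -0.001]
contact_force: [-1.5, 1.2, 0.7]
gripper_width: 0.995
grip_force: 1.0
```

```bash
python3 go.py -56 -15 7
```

```text
t 15.05 fix mm above plate [-56.3 -13.8   8.2] yaw-fix -0.03 F [-1.5  1.2  0.7] M z [-0.002 -0.    -1.   ]
tool shift mm [0.3 1.2 1.2]
```

Emit:
{"name": "arm_command", "arguments": {
  "xyz": [
    [2,0,0],
    [4,0,0],
    [6,0,0],
    [7,0,0],
    [7,0,0]
  ],
  "rotation": [
    [0,0,0],
    [0,0,0],
    [0,0,0],
    [0,0,0],
    [0,0,0]
  ],
  "fingers": [1,1,1,1,1]
}}

```text
t: 15.55
position: [0.5394, 0.0636, 0.0194]
eef_rot: [0.001, 0.992, -0.124, -0.007]
contact_force: [-9.8, 3.8, 4.1]
gripper_width: 1.002
grip_force: 2.9
```

```bash
python3 go.py -56 -15 7
```

```text
t 15.55 fix mm above plate [-56.4 -14.6   7.4] yaw-fix 0.09 F [-9.8  3.8  4.1] M z [-0.015 -0.    -1.   ]
tool shift mm [0.4 0.4 0.4]
```

The meter is flush. I'll retreat and take the hand away.

Emit:
{"name": "arm_command", "arguments": {
  "xyz": [
    [-15,0,0],
    [-35,0,0],
    [-50,0,-10],
    [-55,0,-50],
    [-55,0,-95],
    [-55,0,-140],
    [-55,0,-180],
    [-55,0,-200]
  ],
  "rotation": [
    [0,0,0],
    [0,0,0],
    [0,0,0],
    [0,0,0],
    [0,0,0],
    [0,0,0],
    [0,0,0],
    [0,0,0]
  ],
  "fingers": [1,1,1,1,1,1,1,1]
}}

```text
t: 16.35
position: [0.4954, 0.0762, 0.2247]
eef_rot: [-0.001, 0.992, -0.125, 0.003]
contact_force: [0.6, 0.0, -0.5]
gripper_width: 1.001
grip_force: 0.0
```

Emit:
{"name": "arm_command", "arguments": {
  "xyz": [
    [0,40,0],
    [0,85,0],
    [0,130,0],
    [0,175,0],
    [0,210,0],
    [0,220,0],
    [0,220,0]
  ],
  "rotation": [
    [0,0,0],
    [0,0,0],
    [0,0,0],
    [0,0,0],
    [0,0,0],
    [0,0,0],
    [0,0,0]
  ],
  "fingers": [1,1,1,1,1,1,1]
}}

```text
t: 17.05
position: [0.4387, -0.1387, 0.2209]
eef_rot: [0.0, 0.992, -0.127, 0.0]
contact_force: [0.4, 0.8, 0.6]
gripper_width: 0.997
grip_force: 0.0
```

Run:
```python
from go import *
where(); snap('top','t5.png')
cv2.imwrite('pics/c5.png',cv2.resize(cv2.imread('pics/t5.png')[165:285,185:335],None,fx=5,fy=5,interpolation=2))
```

```text
t 17.05 fix mm above plate [-103.9 -235.5  208.9] yaw-fix -0.27 F [0.4 0.8 0.6] M z [ 0.001 -0.001 -1.   ]
```

View pics/c5.png

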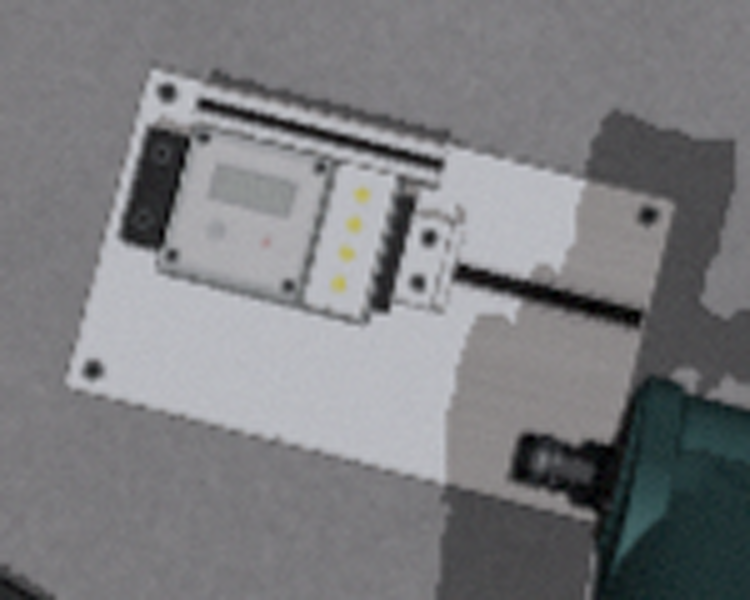

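The final crop shows the meter square in the fixture. It sits against the end stop at (185,190), along the back stop at the top, and with the jaw snug at (395,250). The hand is clear at lower right.

```bash
python3 -c "
from bench import job; print(job.hand_in())"
```

```text
the job is handed in; nothing more can be done
None
```

I pushed the meter square and flush against the back stop and end stop, left the jaw snug against its other end, took the hand away, and handed the job in at about 17 s; the final overhead picture shows it seated.

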